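# Start the bench screw in its nut plate

### The job

Lift the threaded, square-headed steel bolt out of the wooden rack and rest it upright on the thread in the mouth of the boss, with the rib on its head about a quarter turn clockwise (seen from above) past the rib on the boss's rim. Turn it backward (anticlockwise) with its weight on the thread until you feel it drop off the thread's start, then turn it one full turn forward (clockwise), and finish while still gripping its head, holding it started and upright. Leave everything else on the bench where it is.

Things in the scene. Friction and masses are not known exactly. Their poses are not given: they have to be found in the camera images.
- bolt: Loose plain steel bolt, 88 mm tall, 0.2 to 0.4 kg, upright in one of the rack's three holes, foot 14 mm above the bench; the only threaded thing there, and the tallest. Origin: centre of its foot; z up its axis to the head. Pilot and shank 19.5 mm in diameter; the lowest 6 mm taper to 13 mm.
- bolt_head (a point): Centre of the bolt's square head, 76 mm above the foot: the place to grip. Axes as the bolt's. Head 28 x 28 mm, sides along x and y, from 64 to 88 mm above the foot. On its top a rib 3 mm high and 5 mm wide runs from the middle towards +x, straight above the lower end of the thread.
- bolt_lead (a point): Lower end of the bolt's thread: 30 mm above the foot, 13 mm from the axis towards the bolt's +x. The thread is right-hand, 30 mm over the crests, 8 mm pitch, 3.2 mm thick, and runs two and a third turns up to 49 mm above the foot.
- boss: Fixed dark steel boss on a square plate 110 x 110 x 10 mm: 54 mm in diameter (64 mm at its foot), rim 64 mm above the bench. Origin: on the bore's axis at bench level; z up. Bore open at the top: 33 mm wide, with a thread standing in to 22 mm clear; below 42 mm a plain 22 mm guide bore down to 10 mm above the bench.
- boss_start (a point): Start of the boss's thread, a step 62 mm above the bench, 13 mm from the axis towards the boss's +x; axes as the boss's. A rib 3 mm high, 5 mm wide on the rim and, below it, the only gusset on the plate (9 mm wide, 36 mm high, out to 54 mm) mark it. From here the thread (right-hand, 8 mm pitch, 3 mm thick) runs down clockwise, seen from above, 2.5 turns.
- boss_axis (a point): Point on the boss's axis at rim height, 64 mm up. With the bolt's thread end resting on the boss's start its foot is 33.6 mm above the bench, and 8 mm lower per turn clockwise. Turned anticlockwise past the start it falls 8 mm as soon as it is let down. Axial play when started: 2 mm. Let go, it stays, leaning up to 0.1 rad while not yet started.
- rack: Fixed light wooden rack, 90 x 280 x 30 mm, origin centre of its underside, long side along its y, with three holes in a row 85 mm apart, 22 mm wide and 16 mm deep, all filled.
- dog: Bystander in the rack: dark wooden dog with a plain shank and 26 mm square head, 73 mm tall. Origin: its foot. Must not be shifted.
- pin: Bystander in the rack: steel pin with a plain shank and a round head, 30 mm in diameter, 68 mm tall. Origin: its foot. Must not be shifted.
- mallet: Bystander: mallet 260 mm long lying on the bench. Origin: under its middle.
- brush: Bystander: flat brush 200 mm long lying on the bench. Origin: under its middle.
- chisel: Bystander: wooden-handled chisel 240 mm long lying on the bench. Origin: under its middle.
- offcut: Bystander: wooden offcut 110 x 60 x 35 mm lying on the bench. Origin: centre of its underside.
- glue: Bystander: white bottle 68 mm in diameter, 170 mm tall, standing on the bench. Origin: centre of its foot.
Mind the look-alikes: they are no part of the job. What is shaped like the bolt but blue, orange or turquoise is not meant.

How it is judged:
On the way, in this order (a step that is already met when the one before it is completed fails the run):
1. the bolt rests upright on the thread in the boss's mouth, its thread end off the thread's start (horizontal distance between bolt and boss below 0.004 m and angle between bolt's own z axis and vertical below 0.15 rad and x of bolt_lead in the frame of boss below 0.0095 m and z of bolt_lead in the frame of boss between 0.053 and 0.0645 m and contact force between bolt and boss above 0.3 N), for 0.1 s.
2. turned backward, its thread end comes up to the top of the thread's start (horizontal distance between bolt and boss below 0.004 m and angle between bolt's own z axis and vertical below 0.15 rad and x of bolt_lead in the frame of boss above 0.0105 m and y of bolt_lead in the frame of boss below 0.004 m and z of bolt_lead in the frame of boss between 0.061 and 0.0665 m), for 0.02 s.
3. turned past the start, it has dropped by about a pitch (horizontal distance between bolt and boss below 0.004 m and angle between bolt's own z axis and vertical below 0.15 rad and x of bolt_lead in the frame of boss above -0.009 m and y of bolt_lead in the frame of boss above -0.002 m and z of bolt_lead in the frame of boss between 0.053 and 0.0592 m), for 0.1 s.
At the end, for the whole second after the job is handed in: Bolt in the boss (axis within 3 mm, tilt under 0.08 rad), one turn past the drop: thread end 44.2 to 51.5 mm high, from 120 degrees anticlockwise to 65 degrees clockwise of the boss thread's start; at rest, gripped with over 4 N, under 60 N on the boss (horizontal distance between bolt and boss below 0.003 m and angle between bolt's own z axis and vertical below 0.08 rad and z of bolt_lead in the frame of boss between 0.0442 and 0.0515 m and x of bolt_lead in the frame of boss above -0.0065 m and y of bolt_lead in the frame of boss above -0.0118 m and contact force between the fingers and bolt above 4 N and contact force between bolt and boss below 60 N and angular speed of bolt below 0.3 rad/s); the arm keeps its last pose, push and grip.
It fails at once if the other two things in the rack are shifted by more than 30 mm (distance of any of dog, pin from where it was at the start of the episode above 0.03 m).
It fails at once if the mallet, brush, chisel, offcut or glue bottle is shifted by more than 30 mm (distance of any of mallet, brush, chisel, offcut, glue from where it was at the start of the episode above 0.03 m).
It also fails if it takes over 67 s, if anything falls off the work surface, if the arm or the gripper's body presses on something with over 40 N, if the wrist force passes 120 N, or if a joint passes its speed limit or range.

### The arm

A 6-joint arm with a two-finger parallel gripper is mounted at the origin on the work surface. World frame = base frame: x ahead of the robot, y to its left, z up, the work surface at z = 0. Lengths are in m, angles in rad, forces in N, time in s.
With the tool pointing down it reaches from about 0.35 to 0.875 m from the base axis. Payload 15.5 kg.
Tool frame: the origin (TCP) lies at the centre of the arm's flange, where the gripper is bolted on; the fingertips stand 173 mm ahead of it and the grasp point (between the pads) lies 155 mm ahead of it (env.grasp_offset is the distance from the TCP to the grasp point, in m); z points along the fingers, y is the line along which they close (so a half turn about z gives the same grasp; the last joint's range is limited). The gripper opens to 85 mm and grips with 20 to 120 N. Pads are 22 mm wide; open, the fingers measure 114 mm over their backs; the gripper's body (76 mm by 85 mm) begins 54 mm behind the grasp point. The pads swing forward as they close: fully open they stand 13 mm farther back than shut.
Start: joints at [1.135, 0.494, 1.345, -0, 1.302, -0.096], TCP at [0.208, 0.589, 0.405] pointing down, gripper open.
Joint ranges: [-2.91, 2.91], [-0.82, 2.16], [0.22, 2.67], [-1.22, 4.37], [0.12, 2.79], [-3.08, 3.08]. Speed limits (rad/s): [1.89, 1.89, 2.57, 3.01, 3.01, 3.01].

### API

Orientations are given as a 3x3 rotation matrix whose columns are the frame's x, y, z axes.
In Python, from station import state, imaging, env, boxes_of, landmark_of gives the robot as it stands. The module is installed in compiled form; this text tells all that it offers.
- The arm moves only by the tool arm_command, never from a script. Its argument "rows" is a list of rows, each an object with "offset": the shift along the tool's x, y, z as a fraction of full scale, a list of three; "delta_rot": the turn, a rotation vector about the tool's x, y, z as a fraction of full scale, a list of three; "grip": the opening, from -1 (shut) to 1 (fully open). A call has 1 to 10 rows; each row is the pose to reach, as a shift and turn from the pose commanded when the call began, along the tool's axes at that moment, turning the shorter way round; what a row does not reach only later rows make up. Full scale, the value 1, is 15 cm for a shift and 2 pi rad for a turn. A row lasts 1/10 s, in which the tool goes at most 50 mm and 8.59 degrees, less where a joint would pass 70% of its speed; a pose out of reach is approached as far as the arm can. A call with a number of a shift or a turn outside -1 to 1 is refused whole. A call with a gripper value outside its range is refused whole. The fingers move at their own pace and stop on an object; "newtons" is the grip in N (left out, the last holds). Time passes only in rows, so rows that repeat a pose let the fingers close. It gives the time, the measured TCP pose, the force, the opening and the grip force at its end, in the units of the state.
- state(): the state, without advancing time (a new reading comes with each control period).
- imaging.read_camera(name): name is "side" or "top" or "wrist"; returns a dict with "frame" (384x512x3 uint8, red, green, blue), "fovy" (degrees; the focal length in pixels is half the picture's height over the tangent of half this angle, whatever the lens; pixels are square), "cx", "cy" (the principal point, pixels), "D" ([k1, k2, p1, p2, k3] as OpenCV has them; the pictures are not rectified), "R" (3x3) and "t" (3): a world point X has camera coordinates R X + t; the wrist camera has in their place "hand_eye" (4x4, takes a point from camera to tool coordinates, whose origin is the TCP and whose axes are the flange's). Camera axes: x right, y down, z forward; pixel columns grow to the right and rows downward; lengths in m; the calibration is good to about 2 mm. A picture is of the moment at which its call begins: read the wrist's pose just before it. There is no depth.
- env.finish_job(): hands the job in; it is judged then, once.
Trained networks look in a picture, given as the dict that the camera call returned (one of the last four; its "shot" number tells which), for a name from the list of things; names that differ only in an ending like _2 or _b are one class to them, and where a whole thing is asked for, a point or a joint stands for the part that bears it (a point fixed in the world has none). Each returns a list of dicts, best first, with "confidence" (0 to 1); they miss things now and then, are a little off and sometimes report something else, mostly with a low value. They report only what shows in the picture. A call takes as long as a camera call. They do not tell look-alikes from the thing itself.
- boxes_of(picture, query): "bbox" ([left, top, right, bottom] in pixels, round what is visible of it).
- landmark_of(picture, query): "uv" ([column, row] in pixels: a listed point, or the origin of a listed thing).
The state is a dict: "time": time; "joint_positions": joint angles; "qd": joint speeds; "effort": joint torques, N m; "tool_pos": TCP position; "ee_rot": TCP orientation; "force": force on the tool from outside, world axes, zero at the start; "ft_torque": the same for the moment, N m; "width": finger opening in m; "gripper_force": force on a finger pad.
Only numpy, scipy, OpenCV 4.12 (cv2) and the standard library are available. Lean on these libraries where they do the work, as an engineer would, in place of code of your own. Each camera call takes 0.05 s, during which the arm holds its last target. There are 200 camera calls.

## Working session

There is one attempt and no reset: what is moved stays moved. The work goes in short steps, Python scripts to look and compute and a tool call to move; the robot and the scene stay as the last step left them, time stands still between calls to the robot, and variables do not carry over. Pictures are saved under pics/ and viewed, at most 10 in all, crops included, and the job is handed in when it is done.

Besides the shell and the picture viewer there is one more tool, called after "Emit:" by a JSON object that holds its "method" and its "body", one argument or row to a line. arm_command: Moves the arm, as the interface text tells. Its arguments: {"type":"object","properties":{"rows":{"type":"array"},"newtons":{"type":"number"}},"required":["rows"]}

```bash
mkdir -p pics; cat > h.py <<'E'
import numpy as np, cv2
from station import state, imaging, env, boxes_of, landmark_of
def K(p):
    f=p["frame"].shape[0]/2/np.tan(np.radians(p["fovy"])/2)
    return np.array([[f,0,p["cx"]],[0,f,p["cy"]],[0,0,1.]])
def ext(p,s=None):
    if "R" in p: return np.array(p["R"]),np.array(p["t"])
    T=np.eye(4);T[:3,:3]=s["ee_rot"];T[:3,3]=s["tool_pos"]
    C=np.linalg.inv(T@np.array(p["hand_eye"])); return C[:3,:3],C[:3,3]
def ray(p,uv,s=None):
    R,t=ext(p,s); n=cv2.undistortPoints(np.array([[uv]],float),K(p),np.array(p["D"],float))[0,0]
    return -R.T@t, R.T@np.array([n[0],n[1],1])
def atz(p,uv,z,s=None):
    o,d=ray(p,uv,s); return o+d*(z-o[2])/d[2]
def proj(p,X,s=None):
    R,t=ext(p,s); return cv2.projectPoints(np.atleast_2d(np.array(X,float)),cv2.Rodrigues(R)[0],t,K(p),np.array(p["D"],float))[0][:,0]
def tri(rays):
    A=0;b=0
    for o,d in rays:
        d=d/np.linalg.norm(d);P=np.eye(3)-np.outer(d,d);A=A+P;b=b+P@o
    X=np.linalg.solve(A,b); return X,[np.linalg.norm(np.cross(X-o,d/np.linalg.norm(d))) for o,d in rays]
def save(p,n,box=None,k=1):
    f=p["frame"]
    if box: f=f[box[1]:box[3],box[0]:box[2]]
    cv2.imwrite("pics/"+n,cv2.resize(f[:,:,::-1],None,fx=k,fy=k,interpolation=cv2.INTER_CUBIC))
E
python3 - <<'E'
from h import *
s=state(); print(s)
ps={}
for n in("side","top","wrist"):
    p=imaging.read_camera(n); ps[n]=p
    for q in("bolt_head","bolt","boss_axis","boss_start","boss","rack"):
        print(n,q,[(np.round(x["uv"],1).tolist(),round(x["confidence"],2)) for x in landmark_of(p,q)][:5])
cv2.imwrite("pics/a.png",np.vstack([ps["side"]["frame"],])[:,:,::-1])
f=np.hstack([ps["top"]["frame"],ps["wrist"]["frame"]])[:,:,::-1]
save(ps["top"],"b.png",None,1.5)
save(ps["wrist"],"c.png")
E
```

```text
{'time': 0.0, 'joint_positions': array([ 1.13553641e+00,  4.94196821e-01,  1.34613148e+00,  4.77238771e-06,
        1.30248973e+00, -9.55166463e-02]), 'qd': array([ 1.71763954e-06,  8.97364519e-04, -1.22822964e-04, -9.59040321e-04,
        7.57692509e-04, -2.31471678e-03]), 'effort': array([ 4.74813860e-04, -8.82178760e+01, -3.83854759e+01, -1.81563701e-05,
        1.01278309e-02,  1.00264351e-06]), 'tool_pos': array([0.20822265, 0.58914055, 0.40409152]), 'ee_rot': array([[-9.42839797e-01,  3.33245925e-01, -5.20847036e-04],
       [ 3.33246309e-01,  9.42839152e-01, -1.10918108e-03],
       [ 1.21444904e-04, -1.21935041e-03, -9.99999249e-01]]), 'force': array([ 0.13029102,  0.42188533, -0.87890809]), 'ft_torque': array([0.01506217, 0.00485191, 0.00097179]), 'gripper_force': 0.0, 'width': 0.08541210538090567}
side bolt_head [([217.9, 187.6], 0.82), ([287.6, 157.0], 0.74), ([256.3, 165.3], 0.68), ([207.3, 169.1], 0.64)]
side bolt [([208.4, 192.0], 0.81), ([283.6, 177.7], 0.79), ([254.3, 184.3], 0.78), ([220.7, 212.2], 0.59)]
side boss_axis [([270.4, 233.8], 0.67)]
side boss_start [([275.8, 229.6], 0.55)]
side boss []
side rack [([236.3, 177.6], 0.96)]
top bolt_head [([205.0, 217.6], 0.53), ([202.2, 164.8], 0.45), ([175.9, 207.7], 0.45), ([208.2, 131.7], 0.41)]
top bolt [([207.8, 136.5], 0.57), ([210.7, 216.4], 0.56), ([385.8, 154.1], 0.56), ([180.1, 212.7], 0.48), ([205.6, 173.3], 0.45)]
top boss_axis [([284.1, 205.4], 0.58), ([242.1, 130.6], 0.53)]
top boss_start [([286.0, 199.5], 0.95)]
top boss [([283.3, 208.5], 0.75), ([202.5, 173.0], 0.61)]
top rack [([177.3, 176.9], 0.8)]
wrist bolt_head []
wrist bolt [([107.8, 358.8], 0.8)]
wrist boss_axis []
wrist boss_start []
wrist boss []
wrist rack []
```

View pics/a.png

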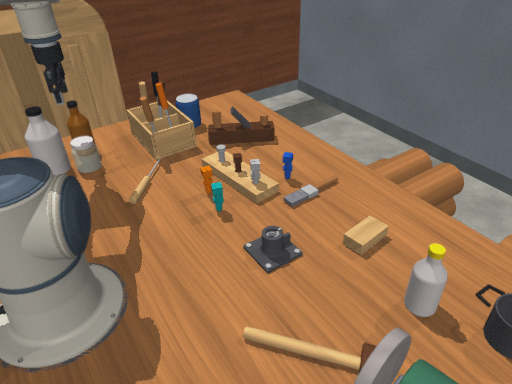

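View pics/b.png

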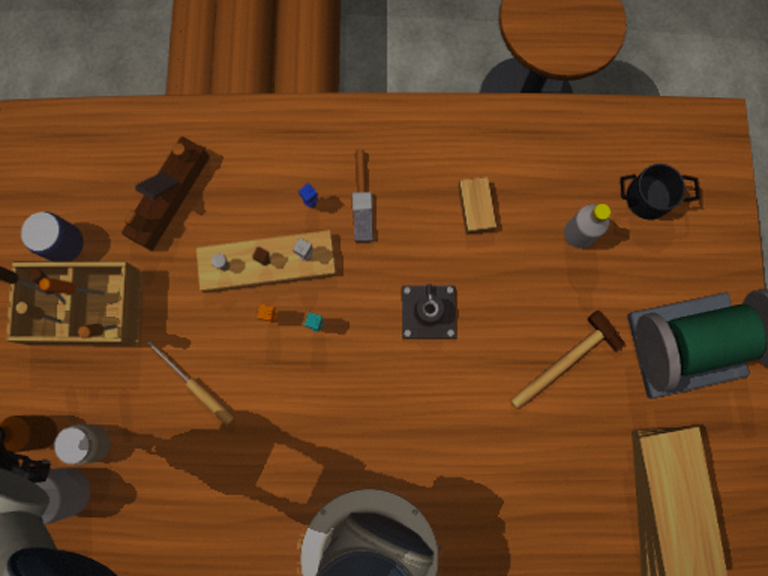

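The side view shows the rack with the pin at (222,150), the dog at (238,160) and the bolt at (256,170). In the top view (unscaled) the bolt is at (201,165) and the boss at (287,205), with its rib pointing up. The coloured decoys stand outside the rack.

```bash
python3 - <<'E'
from h import *
a=imaging.read_camera("side");b=imaging.read_camera("top")
print(tri([ray(a,(256.3,165.3)),ray(b,(202.2,164.8))]))
print(atz(a,(256.3,165.3),.09),atz(b,(202.2,164.8),.09))
print("boss",atz(a,(270.4,233.8),.064),atz(b,(284.1,205.4),.064),tri([ray(a,(275.8,229.6)),ray(b,(286,199.5))]))
X=atz(b,(202.2,164.8),.09)
E
```

```text
(array([0.60849539, 0.12915115, 0.08440651]), [np.float64(0.0006349549037670592), np.float64(0.0006349549037669602)])
[0.60440887 0.12154729 0.09      ] [0.60663869 0.12872875 0.09      ]
boss [ 0.48221697 -0.12504908  0.064     ] [ 0.48936568 -0.11312887  0.064     ] (array([ 0.50570597, -0.11819086,  0.06130752]), [np.float64(0.0019156655932071672), np.float64(0.0019156655932073185)])
```

```bash
cat >> h.py <<'E'
def go(xyz,yaw=None,s=None):
    "offset in tool units (15cm=1) to TCP xyz; dz turn (fraction of 2pi) to make tool y yaw=deg"
    s=s or state(); R=np.array(s["ee_rot"]); o=R.T@(np.array(xyz)-s["tool_pos"])/.15
    y=np.degrees(np.arctan2(R[1,1],R[0,1])); 
    dz=None if yaw is None else (-(yaw-y)+180)%360-180
    print("offset",o.round(4),"yaw now",y.round(2),"turn z frac",None if yaw is None else round(dz/360,4),"tilt",R[:2,2].round(4))
E
python3 - <<'E'
from h import *
p=imaging.read_camera("wrist"); print(np.array(p["hand_eye"]).round(4),p["fovy"])
go([.608,.128,.40],90); s=state(); print(s["time"])
E
```

```text
[[-4.000e-04 -9.479e-01 -3.185e-01  8.330e-02]
 [ 1.000e+00 -5.000e-04  2.000e-04  4.000e-04]
 [-4.000e-04 -3.185e-01  9.479e-01  3.010e-02]
 [ 0.000e+00  0.000e+00  0.000e+00  1.000e+00]] 69.56562675408813
offset [-3.5373 -2.0111  0.0312] yaw now 70.53 turn z frac -0.0541 tilt [-0. -0.]
1.2
```

Emit:
{"method": "arm_command", "body": {
  "rows": [
    {"offset":[-0.3,-0.17,0],"delta_rot":[0,0,0],"grip":1},
    {"offset":[-0.6,-0.34,0],"delta_rot":[0,0,0],"grip":1},
    {"offset":[-0.885,-0.503,0],"delta_rot":[0,0,0],"grip":1},
    {"offset":[-0.885,-0.503,0],"delta_rot":[0,0,0],"grip":1}
  ]
}}

```text
time: 1.6
tool_pos: [0.3112, 0.4704, 0.4048]
ee_rot: [[-0.942, 0.337, 0.001], [0.337, 0.942, -0.001], [-0.001, -0.001, -1.0]]
force: [-0.9, 0.7, -0.2]
width: 0.0854
gripper_force: 0.0
```

Emit:
{"method": "arm_command", "body": {
  "rows": [
    {"offset":[-0.3,-0.17,0],"delta_rot":[0,0,0],"grip":1},
    {"offset":[-0.6,-0.34,0],"delta_rot":[0,0,0],"grip":1},
    {"offset":[-0.885,-0.503,0],"delta_rot":[0,0,0],"grip":1},
    {"offset":[-0.885,-0.503,0],"delta_rot":[0,0,0],"grip":1}
  ]
}}

```text
time: 2.0
tool_pos: [0.4112, 0.3553, 0.4048]
ee_rot: [[-0.941, 0.337, 0.001], [0.337, 0.941, -0.001], [-0.001, -0.0, -1.0]]
force: [-0.0, -0.1, 0.2]
width: 0.0855
gripper_force: 0.0
```

Emit:
{"method": "arm_command", "body": {
  "rows": [
    {"offset":[-0.3,-0.17,0],"delta_rot":[0,0,0],"grip":1},
    {"offset":[-0.6,-0.34,0],"delta_rot":[0,0,0],"grip":1},
    {"offset":[-0.885,-0.503,0],"delta_rot":[0,0,0],"grip":1},
    {"offset":[-0.885,-0.503,0],"delta_rot":[0,0,0],"grip":1}
  ]
}}

```text
time: 2.4
tool_pos: [0.5113, 0.24, 0.4047]
ee_rot: [[-0.942, 0.337, 0.002], [0.337, 0.942, -0.001], [-0.002, 0.0, -1.0]]
force: [-0.2, 1.0, -0.6]
width: 0.0854
gripper_force: 0.0
```

Emit:
{"method": "arm_command", "body": {
  "rows": [
    {"offset":[-0.3,-0.17,0],"delta_rot":[0,0,0],"grip":1},
    {"offset":[-0.6,-0.34,0],"delta_rot":[0,0,0],"grip":1},
    {"offset":[-0.885,-0.503,0],"delta_rot":[0,0,0],"grip":1},
    {"offset":[-0.885,-0.503,0],"delta_rot":[0,0,0],"grip":1},
    {"offset":[-0.885,-0.503,0],"delta_rot":[0,0,0],"grip":1}
  ]
}}

```text
time: 2.9
tool_pos: [0.6088, 0.1276, 0.4043]
ee_rot: [[-0.942, 0.335, -0.0], [0.335, 0.942, 0.0], [0.001, 0.0, -1.0]]
force: [-0.7, 0.4, -0.2]
width: 0.0851
gripper_force: 0.0
```

```bash
python3 - <<'E'
from h import *
s=state(); p=imaging.read_camera("wrist"); print(s["time"],s["tool_pos"],s["joint_positions"].round(3))
for q in("bolt_head","bolt","bolt_lead","rack","pin","dog"):
    print(q,[(np.round(x["uv"],1).tolist(),round(x["confidence"],2)) for x in landmark_of(p,q)][:5])
save(p,"d.png",None,1.5)
X=landmark_of(p,"bolt_head")
for x in X[:3]: print(atz(p,x["uv"],.09,s))
E
```

```text
2.9 [0.60876229 0.12755019 0.40430708] [ 0.11   0.49   1.354  0.     1.299 -1.119]
bolt_head [([287.4, 256.3], 0.91), ([184.0, 39.0], 0.81), ([283.4, 22.6], 0.74), ([256.7, 172.0], 0.63)]
bolt [([280.4, 36.3], 0.97), ([279.9, 227.8], 0.94), ([198.0, 53.5], 0.88), ([256.4, 156.1], 0.7)]
bolt_lead [([183.0, 47.3], 0.95), ([274.6, 243.9], 0.9), ([261.1, 151.2], 0.85), ([265.3, 35.6], 0.63)]
rack [([314.5, 124.1], 0.83)]
pin []
dog [([318.3, 127.3], 0.74), ([258.9, 150.5], 0.54)]
[0.71623713 0.12979347 0.09      ]
[0.46272163 0.10941361 0.09      ]
[0.48083943 0.20036794 0.09      ]
```

View pics/d.png

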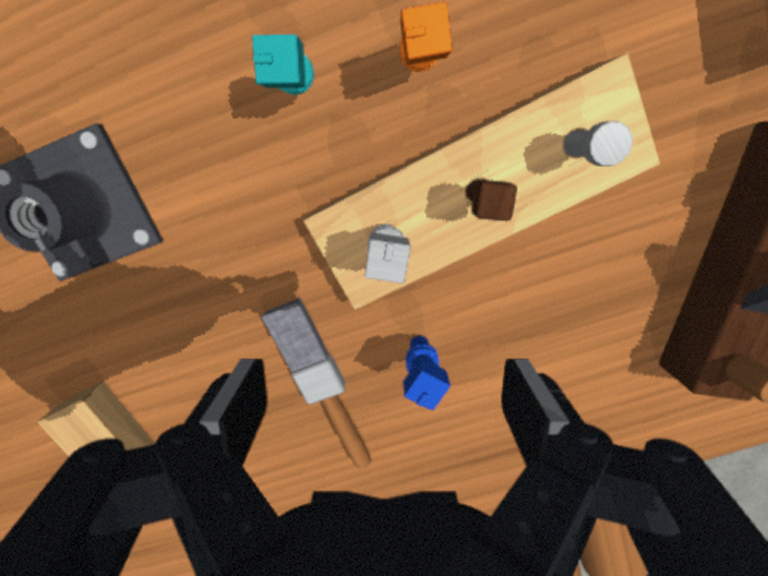

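Wrist view (1.5x): the bolt's silver square head is at about (388,260), its rib running from the middle up the image. The dog is at (493,200) and the pin at (610,143). The boss is at (35,215), its rib and gusset towards the lower right. Next I enlarge the head and the boss.

```bash
python3 - <<'E'
from h import *
s=state(); p=imaging.read_camera("wrist")
f=p["frame"]; A=cv2.resize(f[145:195,235:285],(400,400),interpolation=cv2.INTER_CUBIC);B=cv2.resize(f[110:180,0:70],(400,400),interpolation=cv2.INTER_CUBIC)
cv2.imwrite("pics/e.png",np.hstack([A,B])[:,:,::-1])
print(atz(p,(258,172),.102,s), atz(p,(20,144),.064,s))
E
```

```text
[0.602869  0.1332879 0.102    ] [ 0.49025368 -0.11668379  0.064     ]
```

View pics/e.png

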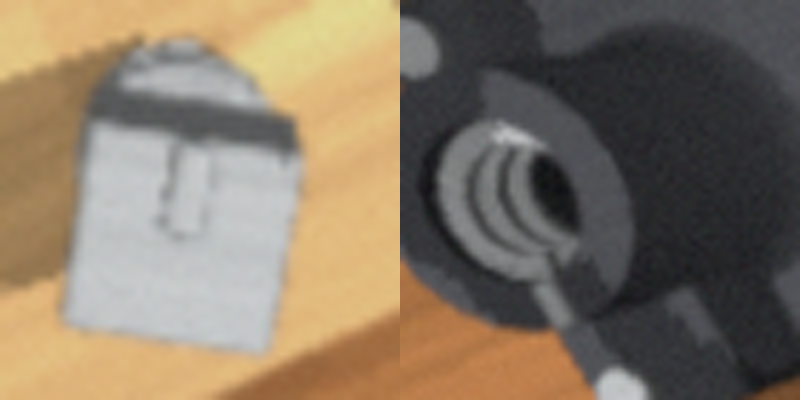

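Left crop: the top-face corners are at (90,118), (298,152), (268,355), (64,325), with the rib pointing to the upper edge. Right crop: the boss bore is near (510,200) and the rim rib runs to about (570,320).

```bash
python3 - <<'E'
from h import *
s=state(); p=imaging.read_camera("wrist")
c=[atz(p,(235+u/8,145+v/8),.102,s) for u,v in((90,118),(298,152),(268,355),(64,325))]; c=np.array(c)
print(c.round(4),c.mean(0), [np.linalg.norm(c[i]-c[(i+1)%4]).round(4) for i in range(4)])
d=(c[0]+c[1]-c[2]-c[3]); print("lead yaw",np.degrees(np.arctan2(d[1],d[0])), "side dir",np.degrees(np.arctan2(*(c[0]-c[1]+c[3]-c[2])[[1,0]])))
r0=atz(p,((145)/5.714,110+275/5.714),.067,s);r1=atz(p,((170)/5.714,110+325/5.714),.067,s);print("boss rib",r0,r1,np.degrees(np.arctan2(*(r1-r0)[[1,0]])))
E
```

```text
[[0.5869 0.1261 0.102 ]
 [0.5998 0.1495 0.102 ]
 [0.6244 0.1372 0.102 ]
 [0.6116 0.1135 0.102 ]] [0.60564514 0.13158096 0.102     ] [np.float64(0.0267), np.float64(0.0275), np.float64(0.0269), np.float64(0.0278)]
lead yaw 153.1811281303079 side dir -118.62892259008527
boss rib [ 0.50677754 -0.11779346  0.067     ] [ 0.51746273 -0.11890686  0.067     ] -5.948723481721914
```

Emit:
{"method": "arm_command", "body": {
  "rows": [
    {"offset":[0,0,0.2],"delta_rot":[0,0,0.235],"grip":1},
    {"offset":[0,0,0.4],"delta_rot":[0,0,0.235],"grip":1},
    {"offset":[0,0,0.4],"delta_rot":[0,0,0.235],"grip":1},
    {"offset":[0,0,0.4],"delta_rot":[0,0,0.235],"grip":1},
    {"offset":[0,0,0.4],"delta_rot":[0,0,0.235],"grip":1},
    {"offset":[0,0,0.4],"delta_rot":[0,0,0.235],"grip":1},
    {"offset":[0,0,0.4],"delta_rot":[0,0,0.235],"grip":1},
    {"offset":[0,0,0.4],"delta_rot":[0,0,0.235],"grip":1},
    {"offset":[0,0,0.4],"delta_rot":[0,0,0.235],"grip":1},
    {"offset":[0,0,0.4],"delta_rot":[0,0,0.235],"grip":1}
  ]
}}

```text
time: 4.4
tool_pos: [0.6083, 0.1278, 0.3447]
ee_rot: [[0.249, 0.969, 0.0], [0.969, -0.249, 0.0], [0.0, 0.0, -1.0]]
force: [-0.0, -0.1, -0.2]
width: 0.0856
gripper_force: 0.0
```

Emit:
{"method": "arm_command", "body": {
  "rows": [
    {"offset":[0,0,0],"delta_rot":[0,0,0.235],"grip":1},
    {"offset":[0,0,0],"delta_rot":[0,0,0.235],"grip":1},
    {"offset":[0,0,0],"delta_rot":[0,0,0.235],"grip":1},
    {"offset":[0,0,0],"delta_rot":[0,0,0.235],"grip":1},
    {"offset":[0,0,0],"delta_rot":[0,0,0.235],"grip":1},
    {"offset":[0,0,0],"delta_rot":[0,0,0.235],"grip":1},
    {"offset":[0,0,0],"delta_rot":[0,0,0.235],"grip":1},
    {"offset":[0,0,0],"delta_rot":[0,0,0.235],"grip":1},
    {"offset":[0,0,0],"delta_rot":[0,0,0.235],"grip":1},
    {"offset":[0,0,0],"delta_rot":[0,0,0.235],"grip":1}
  ]
}}

```text
time: 5.4
tool_pos: [0.6083, 0.1278, 0.3447]
ee_rot: [[0.988, -0.157, 0.0], [-0.157, -0.988, 0.0], [0.0, -0.0, -1.0]]
force: [-0.1, -0.8, 0.0]
width: 0.0852
gripper_force: 0.0
```

Emit:
{"method": "arm_command", "body": {
  "rows": [
    {"offset":[0,0,0],"delta_rot":[0,0,0.053],"grip":1},
    {"offset":[0,0,0],"delta_rot":[0,0,0.053],"grip":1},
    {"offset":[0,0,0],"delta_rot":[0,0,0.053],"grip":1},
    {"offset":[0,0,0],"delta_rot":[0,0,0.053],"grip":1}
  ]
}}

```text
time: 5.8
tool_pos: [0.6083, 0.1278, 0.3447]
ee_rot: [[0.885, -0.466, 0.0], [-0.466, -0.885, 0.0], [0.0, -0.0, -1.0]]
force: [0.3, 0.2, -0.0]
width: 0.0851
gripper_force: 0.0
```

```bash
python3 - <<'E'
from h import *
s=state(); p=imaging.read_camera("wrist"); print(s["time"],s["tool_pos"],s["joint_positions"].round(3),env.grasp_offset)
uv=proj(p,[[.6056,.1316,.102],[.6085,.129,.102]],s); print(uv)
u,v=uv[0].astype(int); print(u,v)
save(p,"f.png",[max(u-50,0),max(v-50,0),u+50,v+50],6)
E
```

```text
5.8 [0.60832867 0.12783353 0.34472344] [0.111 0.549 1.425 0.    1.168 2.167] 0.1547
[[253.7076419  200.99810757]
 [254.84890522 196.72404188]]
253 200
```

View pics/f.png

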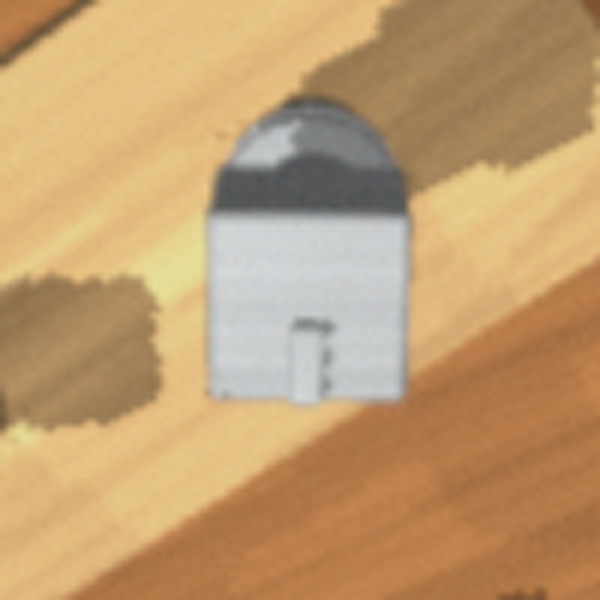

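The head is square to the gripper, with corners at (209,212), (410,213), (406,401), (209,399) in the crop, and the rib points down the image (tool −x).

```bash
python3 - <<'E'
from h import *
s=state(); p=imaging.read_camera("wrist")
c=np.array([atz(p,(203+u/6-.4,150+v/6-.4),.102,s) for u,v in((209,212),(410,213),(406,401),(209,399))])
print(c.mean(0),[np.linalg.norm(c[i]-c[(i+1)%4]).round(4) for i in range(4)])
d=(c[2]+c[3]-c[0]-c[1]); print("lead yaw",np.degrees(np.arctan2(d[1],d[0])),"side",np.degrees(np.arctan2(*(c[1]-c[0]+c[2]-c[3])[[1,0]])))
m=c.mean(0); go([m[0],m[1],.245],None,s)
E
```

```text
[0.60549366 0.13134115 0.102     ] [np.float64(0.0272), np.float64(0.0278), np.float64(0.0277), np.float64(0.0277)]
lead yaw 151.61774946072245 side -118.1606123748169
offset [-0.0276 -0.0119  0.6648] yaw now -117.68 turn z frac None tilt [ 0. -0.]
```

Emit:
{"method": "arm_command", "body": {
  "rows": [
    {"offset":[-0.028,-0.012,0.1],"delta_rot":[0,0,0],"grip":1},
    {"offset":[-0.028,-0.012,0.3],"delta_rot":[0,0,0],"grip":1},
    {"offset":[-0.028,-0.012,0.5],"delta_rot":[0,0,0],"grip":1},
    {"offset":[-0.028,-0.012,0.66],"delta_rot":[0,0,0],"grip":1},
    {"offset":[-0.028,-0.012,0.66],"delta_rot":[0,0,0],"grip":1}
  ],
  "newtons": 60
}}

```text
time: 6.4
tool_pos: [0.6045, 0.1312, 0.2429]
ee_rot: [[0.886, -0.465, -0.005], [-0.465, -0.886, -0.001], [-0.004, 0.003, -1.0]]
force: [0.9, 0.4, 0.2]
width: 0.0851
gripper_force: 0.0
```

Emit:
{"method": "arm_command", "body": {
  "rows": [
    {"offset":[0,0,0],"delta_rot":[0,0,0],"grip":0},
    {"offset":[0,0,0],"delta_rot":[0,0,0],"grip":-1},
    {"offset":[0,0,0],"delta_rot":[0,0,0],"grip":-1},
    {"offset":[0,0,0],"delta_rot":[0,0,0],"grip":-1},
    {"offset":[0,0,0],"delta_rot":[0,0,0],"grip":-1},
    {"offset":[0,0,0],"delta_rot":[0,0,0],"grip":-1},
    {"offset":[0,0,0],"delta_rot":[0,0,0],"grip":-1}
  ],
  "newtons": 60
}}

```text
time: 7.1
tool_pos: [0.6057, 0.1313, 0.2468]
ee_rot: [[0.885, -0.465, 0.002], [-0.465, -0.885, 0.0], [0.001, -0.001, -1.0]]
force: [-1.1, -1.4, 10.2]
width: 0.0273
gripper_force: 58.6
```

Emit:
{"method": "arm_command", "body": {
  "rows": [
    {"offset":[0,0,-0.08],"delta_rot":[0,0,0],"grip":-1},
    {"offset":[0,0,-0.25],"delta_rot":[0,0,0],"grip":-1},
    {"offset":[0,0,-0.5],"delta_rot":[0,0,0],"grip":-1},
    {"offset":[0,0,-0.7],"delta_rot":[0,0,0],"grip":-1},
    {"offset":[0,0,-0.7],"delta_rot":[0,0,0],"grip":-1},
    {"offset":[0,0,-0.7],"delta_rot":[0,0,0],"grip":-1}
  ]
}}

```text
time: 7.7
tool_pos: [0.6053, 0.1313, 0.3516]
ee_rot: [[0.885, -0.466, 0.001], [-0.466, -0.885, 0.0], [0.001, -0.001, -1.0]]
force: [-0.2, 0.1, -3.1]
width: 0.0268
gripper_force: 60.0
```

```bash
python3 - <<'E'
from h import *
s=state(); print(s["time"],s["force"],s["ft_torque"],s["width"])
go([.487,-.118,.346],-6)
E
```

```text
7.7 [-0.22940701  0.07716145 -3.06604927] [ 0.0150769   0.00438365 -0.02307663] 0.02682428459873813
offset [0.0755 1.8381 0.036 ] yaw now -117.75 turn z frac -0.3104 tilt [0.0014 0.0001]
```

Emit:
{"method": "arm_command", "body": {
  "rows": [
    {"offset":[-0.06,0.25,0],"delta_rot":[0,0,0],"grip":-1},
    {"offset":[-0.13,0.55,0],"delta_rot":[0,0,0],"grip":-1},
    {"offset":[-0.2,0.82,0],"delta_rot":[0,0,0],"grip":-1},
    {"offset":[-0.228,0.92,0],"delta_rot":[0,0,0],"grip":-1}
  ]
}}

```text
time: 8.1
tool_pos: [0.508, 0.0233, 0.3495]
ee_rot: [[0.884, -0.467, -0.004], [-0.467, -0.884, -0.0], [-0.004, 0.002, -1.0]]
force: [0.5, 0.5, -3.3]
width: 0.027
gripper_force: 60.3
```

Emit:
{"method": "arm_command", "body": {
  "rows": [
    {"offset":[-0.06,0.25,0],"delta_rot":[0,0,0],"grip":-1},
    {"offset":[-0.13,0.55,0],"delta_rot":[0,0,0],"grip":-1},
    {"offset":[-0.2,0.82,0],"delta_rot":[0,0,0],"grip":-1},
    {"offset":[-0.228,0.92,0],"delta_rot":[0,0,0],"grip":-1},
    {"offset":[-0.228,0.92,0],"delta_rot":[0,0,0],"grip":-1}
  ]
}}

```text
time: 8.6
tool_pos: [0.415, -0.0822, 0.3501]
ee_rot: [[0.884, -0.468, -0.002], [-0.468, -0.884, 0.001], [-0.002, 0.0, -1.0]]
force: [-0.7, -0.9, -2.5]
width: 0.0271
gripper_force: 60.6
```

```bash
python3 - <<'E'
from h import *
s=state(); p=imaging.read_camera("wrist"); print(s["time"],s["tool_pos"],s["joint_positions"].round(3))
for q in("boss_axis","boss_start","bolt","bolt_lead"):
    for x in landmark_of(p,q)[:2]: print(q,np.round(x["uv"],1),round(x["confidence"],2),atz(p,x["uv"],{"boss_axis":.064,"boss_start":.062}.get(q,.1),s))
u,v=proj(p,[.488,-.117,.064],s)[0]; print(u,v)
save(p,"g.png",None,1.5)
E
```

```text
8.6 [ 0.41499803 -0.0821664   0.35010857] [-0.337  0.291  1.888 -0.     0.965  1.721]
boss_axis [255.5  89.9] 0.9 [ 0.4882725  -0.12046381  0.064     ]
boss_start [244.   72.6] 0.91 [ 0.50558125 -0.11833545  0.062     ]
bolt [255.7 201. ] 0.88 [ 0.40837544 -0.07835031  0.1       ]
bolt [ 40.6 219.8] 0.88 [0.4819061  0.09945519 0.1       ]
bolt_lead [257.6 233.7] 0.94 [ 0.37983568 -0.0651531   0.1       ]
bolt_lead [ 27.6 232.3] 0.77 [0.47801458 0.11899091 0.1       ]
252.16265073901874 92.1300192547158
```

View pics/g.png

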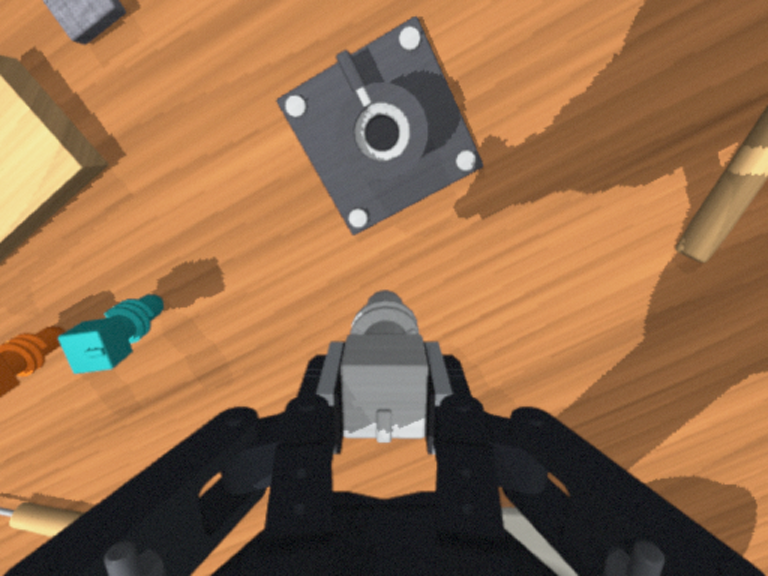

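The boss is at (382,131), with its rib and gusset towards the upper left (347,57). The bolt hangs upright in the pads, its rib facing the gripper side.

```bash
python3 - <<'E'
from h import *
s=state(); p=imaging.read_camera("wrist"); print(s["tool_pos"])
f=p["frame"]; 
A=cv2.resize(f[57:127,220:290],(400,400),interpolation=cv2.INTER_CUBIC);B=cv2.resize(f[190:300,200:310],(400,400),interpolation=cv2.INTER_CUBIC)
cv2.imwrite("pics/i.png",np.hstack([A,B])[:,:,::-1])
S=[(409,38),(466,160),(358,218),(294,106)]
# refine screws by bright centroid
g=f.mean(2); c=[]
for u,v in S:
    u,v=round(u/1.5),round(v/1.5); w=g[v-8:v+9,u-8:u+9]; m=(w>150).astype(float); yy,xx=np.mgrid[-8:9,-8:9]
    c.append(atz(p,(u+(m*xx).sum()/m.sum(),v+(m*yy).sum()/m.sum()),.012,s))
c=np.array(c);print(c.round(4),c.mean(0)); e=[c[(i+1)%4]-c[i] for i in range(4)]
print([(np.linalg.norm(x).round(4),np.degrees(np.arctan2(x[1],x[0])).round(1)) for x in e])
E
```

```text
[ 0.41697232 -0.08064592  0.35045769]
[[ 0.5352 -0.1642  0.012 ]
 [ 0.4468 -0.164   0.012 ]
 [ 0.4459 -0.0754  0.012 ]
 [ 0.5348 -0.0751  0.012 ]] [ 0.49066197 -0.11971201  0.012     ]
[(np.float64(0.0884), np.float64(179.9)), (np.float64(0.0886), np.float64(90.6)), (np.float64(0.089), np.float64(0.2)), (np.float64(0.0891), np.float64(-89.8))]
```

View pics/i.png

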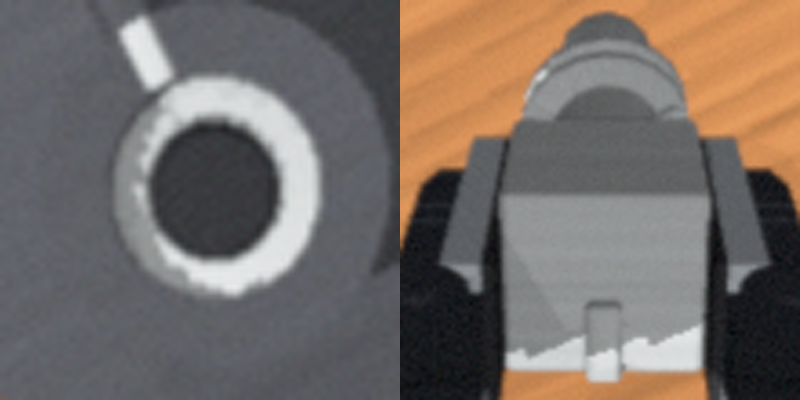

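The left crop shows the rim's inner edge spanning x 113–322, y 75–297, with the rib at about (145,55). In the right crop the head top has corners at (500,192), (710,192), (703,372), (507,372).

```bash
python3 - <<'E'
from h import *
s=state(); p=imaging.read_camera("wrist"); print(s["time"],s["tool_pos"])
k=70/400;f=lambda u,v:(220+u*k-.4,57+v*k-.4)
print("bore",atz(p,f(217.5,186),.064,s),np.linalg.norm(atz(p,f(113,186),.064,s)-atz(p,f(322,186),.064,s)))
r=atz(p,f(133,27),.067,s)-atz(p,f(158,80),.067,s);print("rib yaw",np.degrees(np.arctan2(r[1],r[0])))
k2=110/400
R=np.array(s["ee_rot"])
for z in(.2035,.2075,.2115):
    c=np.array([atz(p,(200+u*k2-.4,190+v*k2-.4),z,s) for u,v in((100,192),(310,192),(303,372),(107,372))])
    print(z,[np.linalg.norm(c[i]-c[(i+1)%4]).round(4) for i in range(4)],(R.T@(c.mean(0)-s["tool_pos"])).round(4))
E
```

```text
8.9 [ 0.41691434 -0.0806119   0.3504808 ]
bore [ 0.4905049  -0.12073575  0.064     ] 0.03211243035422473
rib yaw -1.327559195315007
0.2035 [np.float64(0.0277), np.float64(0.0289), np.float64(0.0277), np.float64(0.0289)] [-0.0019 -0.0002  0.147 ]
0.2075 [np.float64(0.0267), np.float64(0.0279), np.float64(0.0268), np.float64(0.0279)] [ 0.0009 -0.0002  0.143 ]
0.2115 [np.float64(0.0258), np.float64(0.0269), np.float64(0.0258), np.float64(0.0269)] [ 0.0038 -0.0002  0.139 ]
```

```bash
python3 - <<'E'
from h import *
go([.4906,-.1202,.3505],0)
E
```

```text
offset [0.5579 0.005  0.    ] yaw now -117.69 turn z frac -0.3269 tilt [-0.0002  0.0001]
```

Emit:
{"method": "arm_command", "body": {
  "rows": [
    {"offset":[0.15,0.001,0],"delta_rot":[0,0,-0.22],"grip":-1},
    {"offset":[0.3,0.003,0],"delta_rot":[0,0,-0.22],"grip":-1},
    {"offset":[0.45,0.004,0],"delta_rot":[0,0,-0.22],"grip":-1},
    {"offset":[0.558,0.005,0],"delta_rot":[0,0,-0.22],"grip":-1},
    {"offset":[0.558,0.005,0],"delta_rot":[0,0,-0.22],"grip":-1},
    {"offset":[0.558,0.005,0],"delta_rot":[0,0,-0.22],"grip":-1},
    {"offset":[0.558,0.005,0],"delta_rot":[0,0,-0.22],"grip":-1},
    {"offset":[0.558,0.005,0],"delta_rot":[0,0,-0.22],"grip":-1},
    {"offset":[0.558,0.005,0],"delta_rot":[0,0,-0.22],"grip":-1},
    {"offset":[0.558,0.005,0],"delta_rot":[0,0,-0.22],"grip":-1}
  ]
}}

```text
time: 9.95
tool_pos: [0.4904, -0.1203, 0.3505]
ee_rot: [[0.618, 0.786, -0.0], [0.786, -0.618, 0.0], [-0.0, -0.0, -1.0]]
force: [0.6, 0.6, -3.1]
width: 0.0272
gripper_force: 60.7
```

Emit:
{"method": "arm_command", "body": {
  "rows": [
    {"offset":[0,0,0.1],"delta_rot":[0,0,-0.107],"grip":-1},
    {"offset":[0,0,0.15],"delta_rot":[0,0,-0.107],"grip":-1},
    {"offset":[0,0,0.15],"delta_rot":[0,0,-0.107],"grip":-1},
    {"offset":[0,0,0.15],"delta_rot":[0,0,-0.107],"grip":-1},
    {"offset":[0,0,0.15],"delta_rot":[0,0,-0.107],"grip":-1},
    {"offset":[0,0,0.15],"delta_rot":[0,0,-0.107],"grip":-1},
    {"offset":[0,0,0.15],"delta_rot":[0,0,-0.107],"grip":-1}
  ]
}}

```text
time: 10.65
tool_pos: [0.4903, -0.1205, 0.3281]
ee_rot: [[0.003, 1.0, -0.0], [1.0, -0.003, 0.0], [0.0, -0.0, -1.0]]
force: [0.8, 0.1, -3.3]
width: 0.0269
gripper_force: 60.6
```

```bash
python3 - <<'E'
from h import *
s=state(); print(s["time"],s["tool_pos"],s["force"],s["ft_torque"],s["joint_positions"].round(3)); go([.4906,-.1202,.310],0)
a=imaging.read_camera("side"); b=imaging.read_camera("top")
x,y,z=s["tool_pos"]
for p,n in((a,"side"),(b,"top")):
    for q,X in(("boss_axis",[.4906,-.1202,.064]),("boss_start",[.5036,-.1202,.062]),("bolt_head",[x,y,z-.157]),("bolt",[x,y,z-.2328]),("bolt_lead",[x,y-.013,z-.2028])):
        print(n,q,proj(p,X)[0].round(1),[(np.round(t["uv"],1).tolist(),round(t["confidence"],2)) for t in landmark_of(p,q)][:5])
save(a,"k.png",[200,100,350,280],4)
cv2.imwrite("pics/k.png",np.hstack([cv2.resize(q["frame"][v:v+100,u:u+75],(390,520),interpolation=cv2.INTER_CUBIC) for q,u,v in((a,235,155),(b,250,150))])[:,:,::-1])
E
```

```text
10.65 [ 0.49033913 -0.12047236  0.32806668] [ 0.80230438  0.09897582 -3.26125569] [-0.04509231  0.02459677 -0.02180469] [-0.359  0.425  1.731  0.     0.986 -0.357]
offset [0.0018 0.0018 0.1204] yaw now -0.15 turn z frac -0.0004 tilt [-0.0001  0.0001]
side boss_axis [272.1 231.4] [([269.5, 232.3], 0.69)]
side boss_start [276.3 230. ] [([277.1, 231.9], 0.65)]
side bolt_head [271.8 196.8] [([271.6, 197.2], 0.82), ([215.7, 188.1], 0.81), ([205.8, 170.2], 0.5)]
side bolt [272.  221.8] [([219.4, 208.6], 0.8), ([271.0, 221.0], 0.74), ([207.0, 186.9], 0.5)]
side bolt_lead [275.1 215. ] [([274.5, 216.6], 0.9), ([219.9, 204.0], 0.76), ([207.8, 184.4], 0.65)]
top boss_axis [286.5 205. ] [([286.9, 207.4], 0.91)]
top boss_start [286.4 200.7] [([284.3, 200.5], 0.89), ([384.5, 152.0], 0.73)]
top bolt_head [288.9 199.7] [([207.0, 216.1], 0.56), ([203.6, 131.5], 0.51), ([178.6, 206.9], 0.45)]
top bolt [287.2 203.6] [([180.7, 211.8], 0.69), ([210.5, 136.1], 0.41), ([213.0, 216.9], 0.4)]
top bolt_lead [292.4 202.1] [([185.3, 211.2], 0.7), ([210.9, 132.3], 0.68), ([212.8, 218.1], 0.42)]
```

View pics/k.png

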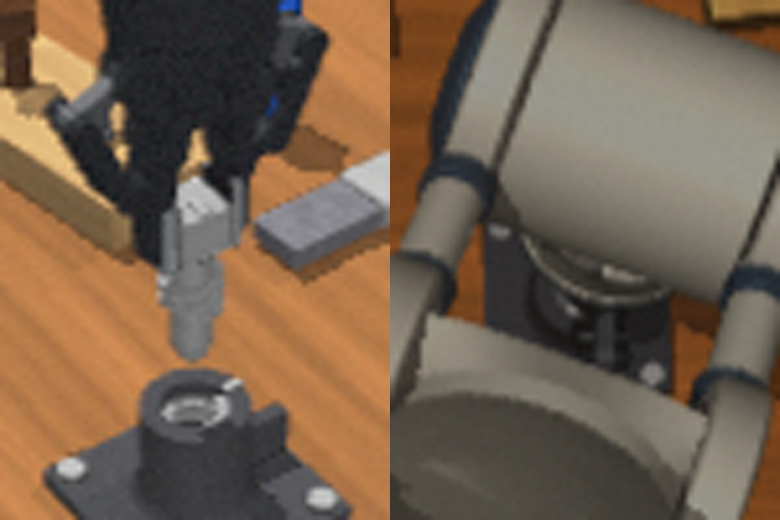

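The side view shows the bolt upright, centred just above the boss's mouth, agreeing with the projections. I lower it in stages and read the force.

Emit:
{"method": "arm_command", "body": {
  "rows": [
    {"offset":[0.001,0.001,0.1],"delta_rot":[0,0,0],"grip":-1},
    {"offset":[0.001,0.001,0.2],"delta_rot":[0,0,0],"grip":-1},
    {"offset":[0.001,0.001,0.25],"delta_rot":[0,0,0],"grip":-1},
    {"offset":[0.001,0.001,0.25],"delta_rot":[0,0,0],"grip":-1}
  ]
}}

```text
time: 11.65
tool_pos: [0.4901, -0.1206, 0.2899]
ee_rot: [[0.001, 1.0, -0.002], [1.0, -0.001, 0.001], [0.001, -0.002, -1.0]]
force: [-0.1, -0.1, -2.4]
width: 0.0271
gripper_force: 60.6
```

Emit:
{"method": "arm_command", "body": {
  "rows": [
    {"offset":[0,0,0.02],"delta_rot":[0,0,0],"grip":-1},
    {"offset":[0,0,0.04],"delta_rot":[0,0,0],"grip":-1},
    {"offset":[0,0,0.06],"delta_rot":[0,0,0],"grip":-1},
    {"offset":[0,0,0.06],"delta_rot":[0,0,0],"grip":-1}
  ]
}}

```text
time: 12.05
tool_pos: [0.4903, -0.1206, 0.2816]
ee_rot: [[0.001, 1.0, 0.0], [1.0, -0.001, -0.0], [-0.0, 0.0, -1.0]]
force: [0.1, -0.9, -3.0]
width: 0.0272
gripper_force: 60.6
```

Emit:
{"method": "arm_command", "body": {
  "rows": [
    {"offset":[0,0,0.02],"delta_rot":[0,0,0],"grip":-1},
    {"offset":[0,0,0.04],"delta_rot":[0,0,0],"grip":-1},
    {"offset":[0,0,0.06],"delta_rot":[0,0,0],"grip":-1},
    {"offset":[0,0,0.06],"delta_rot":[0,0,0],"grip":-1}
  ]
}}

```text
time: 12.45
tool_pos: [0.4904, -0.1207, 0.2723]
ee_rot: [[0.0, 1.0, -0.0], [1.0, -0.0, -0.0], [-0.0, -0.0, -1.0]]
force: [1.1, -1.4, -3.7]
width: 0.0268
gripper_force: 60.5
```

Emit:
{"method": "arm_command", "body": {
  "rows": [
    {"offset":[0,0,0.01],"delta_rot":[0,0,0],"grip":-1},
    {"offset":[0,0,0.02],"delta_rot":[0,0,0],"grip":-1},
    {"offset":[0,0,0.02],"delta_rot":[0,0,0],"grip":-1}
  ]
}}

```text
time: 12.75
tool_pos: [0.4904, -0.1206, 0.2696]
ee_rot: [[0.0, 1.0, 0.0], [1.0, -0.0, -0.0], [-0.0, 0.0, -1.0]]
force: [0.8, -1.6, -4.0]
width: 0.0274
gripper_force: 60.6
```

Emit:
{"method": "arm_command", "body": {
  "rows": [
    {"offset":[0,0,0.007],"delta_rot":[0,0,0],"grip":-1},
    {"offset":[0,0,0.014],"delta_rot":[0,0,0],"grip":-1},
    {"offset":[0,0,0.02],"delta_rot":[0,0,0],"grip":-1},
    {"offset":[0,0,0.02],"delta_rot":[0,0,0],"grip":-1}
  ]
}}

```text
time: 13.15
tool_pos: [0.4904, -0.1206, 0.2666]
ee_rot: [[0.001, 1.0, 0.0], [1.0, -0.001, -0.0], [-0.0, 0.0, -1.0]]
force: [1.5, -1.7, -3.9]
width: 0.027
gripper_force: 60.6
```

Emit:
{"method": "arm_command", "body": {
  "rows": [
    {"offset":[0,0,0.007],"delta_rot":[0,0,0],"grip":-1},
    {"offset":[0,0,0.012],"delta_rot":[0,0,0],"grip":-1},
    {"offset":[0,0,0.012],"delta_rot":[0,0,0],"grip":-1}
  ]
}}

```text
time: 13.45
tool_pos: [0.4904, -0.1206, 0.2648]
ee_rot: [[0.001, 1.0, 0.0], [1.0, -0.001, -0.0], [-0.0, 0.0, -1.0]]
force: [1.4, -1.3, -2.8]
width: 0.0273
gripper_force: 60.6
```

Emit:
{"method": "arm_command", "body": {
  "rows": [
    {"offset":[-0.003,0.003,0.004],"delta_rot":[0,0,0],"grip":-1},
    {"offset":[-0.003,0.003,0.007],"delta_rot":[0,0,0],"grip":-1},
    {"offset":[-0.003,0.003,0.007],"delta_rot":[0,0,0],"grip":-1}
  ]
}}

```text
time: 13.75
tool_pos: [0.4906, -0.1209, 0.2639]
ee_rot: [[0.001, 1.0, -0.0], [1.0, -0.001, 0.0], [0.0, -0.0, -1.0]]
force: [-1.4, 1.2, 4.2]
width: 0.0271
gripper_force: 61.8
```

Emit:
{"method": "arm_command", "body": {
  "rows": [
    {"offset":[0,0,0.004],"delta_rot":[0,0,0],"grip":-1},
    {"offset":[0,0,0.006],"delta_rot":[0,0,0],"grip":-1},
    {"offset":[0,0,0.006],"delta_rot":[0,0,0],"grip":-1}
  ]
}}

```text
time: 14.05
tool_pos: [0.4906, -0.1209, 0.2635]
ee_rot: [[0.001, 1.0, 0.0], [1.0, -0.001, 0.0], [0.0, 0.0, -1.0]]
force: [-3.7, 2.2, 15.0]
width: 0.0269
gripper_force: 63.4
```

Emit:
{"method": "arm_command", "body": {
  "rows": [
    {"offset":[0,0,-0.0013],"delta_rot":[0,0,-0.022],"grip":-1},
    {"offset":[0,0,-0.0026],"delta_rot":[0,0,-0.044],"grip":-1},
    {"offset":[0,0,-0.0039],"delta_rot":[0,0,-0.066],"grip":-1},
    {"offset":[0,0,-0.0052],"delta_rot":[0,0,-0.088],"grip":-1},
    {"offset":[0,0,-0.0065],"delta_rot":[0,0,-0.11],"grip":-1},
    {"offset":[0,0,-0.0065],"delta_rot":[0,0,-0.11],"grip":-1}
  ]
}}

```text
time: 14.65
tool_pos: [0.4908, -0.1211, 0.2643]
ee_rot: [[-0.641, 0.767, 0.001], [0.767, 0.641, -0.0], [-0.001, 0.0, -1.0]]
force: [-0.4, 2.8, 8.7]
width: 0.0273
gripper_force: 62.0
```

```bash
python3 - <<'E'
from h import *
s=state(); print(s["time"],s["tool_pos"],s["force"],s["ft_torque"],s["joint_positions"].round(3))
E
```

```text
14.65 [ 0.49078516 -0.12114951  0.26427692] [-0.43062042  2.80935542  8.71928465] [ 0.28548313 -0.20433434  0.04324224] [-0.36   0.524  1.79  -0.     0.826 -1.056]
```

Emit:
{"method": "arm_command", "body": {
  "rows": [
    {"offset":[0,0,-0.0012],"delta_rot":[0,0,-0.022],"grip":-1},
    {"offset":[0,0,-0.0024],"delta_rot":[0,0,-0.044],"grip":-1},
    {"offset":[0,0,-0.0036],"delta_rot":[0,0,-0.066],"grip":-1},
    {"offset":[0,0,-0.0048],"delta_rot":[0,0,-0.088],"grip":-1},
    {"offset":[0,0,-0.006],"delta_rot":[0,0,-0.11],"grip":-1},
    {"offset":[0,0,-0.006],"delta_rot":[0,0,-0.11],"grip":-1}
  ]
}}

```text
time: 15.25
tool_pos: [0.4909, -0.1213, 0.2652]
ee_rot: [[-0.983, 0.182, 0.001], [0.182, 0.983, -0.0], [-0.001, -0.0, -1.0]]
force: [1.2, 1.4, 7.4]
width: 0.0271
gripper_force: 61.9
```

Emit:
{"method": "arm_command", "body": {
  "rows": [
    {"offset":[0,0,-0.001],"delta_rot":[0,0,-0.02],"grip":-1},
    {"offset":[0,0,-0.001],"delta_rot":[0,0,-0.02],"grip":-1}
  ]
}}

```text
time: 15.45
tool_pos: [0.4907, -0.121, 0.2651]
ee_rot: [[-0.998, 0.061, 0.0], [0.061, 0.998, 0.0], [-0.0, 0.0, -1.0]]
force: [0.7, 2.7, 4.2]
width: 0.0267
gripper_force: 61.6
```

Emit:
{"method": "arm_command", "body": {
  "rows": [
    {"offset":[0,0,-0.001],"delta_rot":[0,0,-0.02],"grip":-1},
    {"offset":[0,0,-0.001],"delta_rot":[0,0,-0.02],"grip":-1}
  ]
}}

```text
time: 15.65
tool_pos: [0.4908, -0.1209, 0.265]
ee_rot: [[-0.998, -0.062, 0.0], [-0.062, 0.998, 0.0], [-0.0, 0.0, -1.0]]
force: [1.5, 0.3, -2.1]
width: 0.0272
gripper_force: 60.8
```

The force has dropped to nearly just the weight, so the thread end is at the start's edge. I turn a little further, then let it down.

Emit:
{"method": "arm_command", "body": {
  "rows": [
    {"offset":[0,0,0],"delta_rot":[0,0,-0.022],"grip":-1},
    {"offset":[0,0,0],"delta_rot":[0,0,-0.044],"grip":-1},
    {"offset":[0,0,0],"delta_rot":[0,0,-0.044],"grip":-1}
  ]
}}

```text
time: 15.95
tool_pos: [0.4908, -0.121, 0.265]
ee_rot: [[-0.944, -0.33, -0.0], [-0.33, 0.944, 0.0], [-0.0, 0.0, -1.0]]
force: [1.4, -0.0, -3.1]
width: 0.0269
gripper_force: 60.6
```

Emit:
{"method": "arm_command", "body": {
  "rows": [
    {"offset":[0,0,0.007],"delta_rot":[0,0,0],"grip":-1},
    {"offset":[0,0,0.013],"delta_rot":[0,0,0],"grip":-1},
    {"offset":[0,0,0.013],"delta_rot":[0,0,0],"grip":-1}
  ]
}}

```text
time: 16.25
tool_pos: [0.4908, -0.1211, 0.263]
ee_rot: [[-0.944, -0.329, -0.0], [-0.329, 0.944, 0.0], [0.0, 0.0, -1.0]]
force: [1.0, 0.0, -4.7]
width: 0.027
gripper_force: 60.7
```

Emit:
{"method": "arm_command", "body": {
  "rows": [
    {"offset":[0,0,0.007],"delta_rot":[0,0,0],"grip":-1},
    {"offset":[0,0,0.014],"delta_rot":[0,0,0],"grip":-1},
    {"offset":[0,0,0.02],"delta_rot":[0,0,0],"grip":-1},
    {"offset":[0,0,0.02],"delta_rot":[0,0,0],"grip":-1}
  ]
}}

```text
time: 16.65
tool_pos: [0.4908, -0.1211, 0.26]
ee_rot: [[-0.943, -0.332, -0.0], [-0.332, 0.943, 0.0], [0.0, 0.0, -1.0]]
force: [1.2, -0.4, -3.9]
width: 0.0273
gripper_force: 60.6
```

Emit:
{"method": "arm_command", "body": {
  "rows": [
    {"offset":[0,0,0.005],"delta_rot":[0,0,0],"grip":-1},
    {"offset":[0,0,0.01],"delta_rot":[0,0,0],"grip":-1},
    {"offset":[0,0,0.01],"delta_rot":[0,0,0],"grip":-1}
  ]
}}

```text
time: 16.95
tool_pos: [0.4908, -0.1211, 0.2588]
ee_rot: [[-0.943, -0.332, 0.0], [-0.332, 0.943, -0.0], [-0.0, -0.0, -1.0]]
force: [0.7, 0.0, 2.5]
width: 0.027
gripper_force: 61.5
```

It dropped about 6 to 8 mm to contact at TCP z 0.2588, putting the thread end at about 56 mm. Now I turn forward, descending with the pitch.

Emit:
{"method": "arm_command", "body": {
  "rows": [
    {"offset":[0,0,0.001],"delta_rot":[0,0,0.022],"grip":-1},
    {"offset":[0,0,0.0022],"delta_rot":[0,0,0.044],"grip":-1},
    {"offset":[0,0,0.0034],"delta_rot":[0,0,0.066],"grip":-1},
    {"offset":[0,0,0.0046],"delta_rot":[0,0,0.088],"grip":-1},
    {"offset":[0,0,0.0058],"delta_rot":[0,0,0.11],"grip":-1},
    {"offset":[0,0,0.0058],"delta_rot":[0,0,0.11],"grip":-1}
  ]
}}

```text
time: 17.55
tool_pos: [0.4908, -0.1211, 0.2579]
ee_rot: [[-0.938, 0.348, 0.0], [0.348, 0.938, -0.0], [-0.0, -0.0, -1.0]]
force: [0.0, -0.4, 2.9]
width: 0.027
gripper_force: 61.4
```

Emit:
{"method": "arm_command", "body": {
  "rows": [
    {"offset":[0,0,0.0012],"delta_rot":[0,0,0.022],"grip":-1},
    {"offset":[0,0,0.0024],"delta_rot":[0,0,0.044],"grip":-1},
    {"offset":[0,0,0.0036],"delta_rot":[0,0,0.066],"grip":-1},
    {"offset":[0,0,0.0048],"delta_rot":[0,0,0.088],"grip":-1},
    {"offset":[0,0,0.006],"delta_rot":[0,0,0.11],"grip":-1},
    {"offset":[0,0,0.006],"delta_rot":[0,0,0.11],"grip":-1}
  ]
}}

```text
time: 18.15
tool_pos: [0.4907, -0.1211, 0.257]
ee_rot: [[-0.504, 0.864, -0.0], [0.864, 0.504, -0.0], [-0.0, -0.0, -1.0]]
force: [0.3, -0.0, 4.4]
width: 0.0273
gripper_force: 61.6
```

Emit:
{"method": "arm_command", "body": {
  "rows": [
    {"offset":[0,0,0.0012],"delta_rot":[0,0,0.022],"grip":-1},
    {"offset":[0,0,0.0024],"delta_rot":[0,0,0.044],"grip":-1},
    {"offset":[0,0,0.0035],"delta_rot":[0,0,0.066],"grip":-1},
    {"offset":[0,0,0.0047],"delta_rot":[0,0,0.088],"grip":-1},
    {"offset":[0,0,0.0058],"delta_rot":[0,0,0.11],"grip":-1},
    {"offset":[0,0,0.007],"delta_rot":[0,0,0.132],"grip":-1},
    {"offset":[0,0,0.0082],"delta_rot":[0,0,0.154],"grip":-1},
    {"offset":[0,0,0.0094],"delta_rot":[0,0,0.176],"grip":-1},
    {"offset":[0,0,0.0105],"delta_rot":[0,0,0.198],"grip":-1},
    {"offset":[0,0,0.0117],"delta_rot":[0,0,0.22],"grip":-1}
  ]
}}

```text
time: 19.15
tool_pos: [0.4907, -0.1209, 0.2553]
ee_rot: [[0.753, 0.658, -0.0], [0.658, -0.753, 0.0], [0.0, -0.0, -1.0]]
force: [-0.2, 2.0, 6.9]
width: 0.0274
gripper_force: 61.7
```

Emit:
{"method": "arm_command", "body": {
  "rows": [
    {"offset":[0,0,0.0012],"delta_rot":[0,0,0.022],"grip":-1},
    {"offset":[0,0,0.0024],"delta_rot":[0,0,0.044],"grip":-1},
    {"offset":[0,0,0.0035],"delta_rot":[0,0,0.066],"grip":-1},
    {"offset":[0,0,0.0047],"delta_rot":[0,0,0.088],"grip":-1},
    {"offset":[0,0,0.0058],"delta_rot":[0,0,0.11],"grip":-1},
    {"offset":[0,0,0.007],"delta_rot":[0,0,0.132],"grip":-1},
    {"offset":[0,0,0.0082],"delta_rot":[0,0,0.154],"grip":-1},
    {"offset":[0,0,0.0094],"delta_rot":[0,0,0.176],"grip":-1},
    {"offset":[0,0,0.0105],"delta_rot":[0,0,0.198],"grip":-1},
    {"offset":[0,0,0.0117],"delta_rot":[0,0,0.22],"grip":-1}
  ]
}}

```text
time: 20.15
tool_pos: [0.4908, -0.1211, 0.2535]
ee_rot: [[0.788, -0.616, 0.0], [-0.616, -0.788, -0.0], [0.0, -0.0, -1.0]]
force: [-0.3, -0.7, 4.6]
width: 0.0269
gripper_force: 61.7
```

```bash
python3 - <<'E'
from h import *
s=state(); print(s["time"],s["tool_pos"],s["force"],s["ft_torque"],s["joint_positions"].round(3)); go(s["tool_pos"],0)
E
```

```text
20.15 [ 0.49084397 -0.12106707  0.25352205] [-0.33533242 -0.67390399  4.55044869] [-0.27201693  0.07010017  0.00896438] [-0.36   0.543  1.798 -0.     0.8    1.875]
offset [0. 0. 0.] yaw now -128.04 turn z frac -0.3557 tilt [ 0.0003 -0.0001]
```

Emit:
{"method": "arm_command", "body": {
  "rows": [
    {"offset":[0,0,0],"delta_rot":[0,0,0],"grip":0.5},
    {"offset":[0,0,0],"delta_rot":[0,0,0],"grip":0.5},
    {"offset":[0,0,0],"delta_rot":[0,0,0],"grip":0.5},
    {"offset":[0,0,0],"delta_rot":[0,0,0],"grip":0.5},
    {"offset":[0,0,0],"delta_rot":[0,0,0],"grip":0.5}
  ]
}}

```text
time: 20.65
tool_pos: [0.4907, -0.121, 0.2533]
ee_rot: [[0.787, -0.617, -0.0], [-0.617, -0.787, 0.0], [-0.0, 0.0, -1.0]]
force: [-0.0, -1.0, -0.5]
width: 0.0637
gripper_force: 0.0
```

```bash
python3 - <<'E'
from h import *
s=state(); p=imaging.read_camera("wrist"); print(s["time"],s["tool_pos"],s["force"],s["width"])
u,v=proj(p,[.4907,-.121,.108],s)[0]; print(u,v); save(p,"m.png",[int(u)-60,int(v)-60,int(u)+60,int(v)+60],5)
E
```

```text
20.65 [ 0.49073068 -0.12103741  0.25333645] [-0.02680471 -0.96347824 -0.53628086] 0.0636559740063023
255.83099510918078 266.80238923235873
```

View pics/m.png

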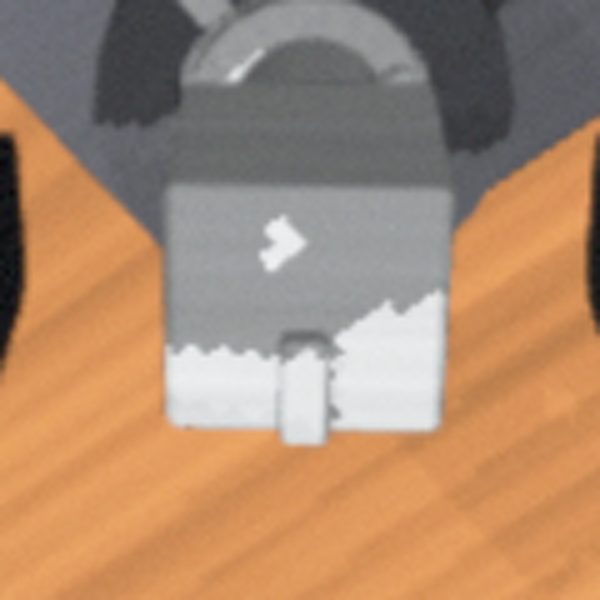

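Released, the bolt stays upright and square in the boss, head centred near (305,305) in the crop. I turn the open gripper back a quarter turn and regrip.

Emit:
{"method": "arm_command", "body": {
  "rows": [
    {"offset":[0,0,0],"delta_rot":[0,0,-0.22],"grip":0.5},
    {"offset":[0,0,0],"delta_rot":[0,0,-0.22],"grip":0.5},
    {"offset":[0,0,0],"delta_rot":[0,0,-0.22],"grip":0.5},
    {"offset":[0,0,0],"delta_rot":[0,0,-0.22],"grip":0.5},
    {"offset":[0,0,0],"delta_rot":[0,0,-0.22],"grip":0.5},
    {"offset":[0,0,0],"delta_rot":[0,0,-0.22],"grip":0.5},
    {"offset":[0,0,0],"delta_rot":[0,0,-0.22],"grip":0.5},
    {"offset":[0,0,0],"delta_rot":[0,0,-0.22],"grip":0.5},
    {"offset":[0,0,0],"delta_rot":[0,0,-0.22],"grip":0.5},
    {"offset":[0,0,0],"delta_rot":[0,0,-0.22],"grip":0.5}
  ]
}}

```text
time: 21.7
tool_pos: [0.4907, -0.1211, 0.2534]
ee_rot: [[0.75, 0.661, -0.0], [0.661, -0.75, 0.0], [-0.0, -0.0, -1.0]]
force: [0.0, 0.6, -0.0]
width: 0.0639
gripper_force: 0.0
```

Emit:
{"method": "arm_command", "body": {
  "rows": [
    {"offset":[0,0,0],"delta_rot":[0,0,-0.03],"grip":0.5},
    {"offset":[0,0,0],"delta_rot":[0,0,-0.03],"grip":0.5},
    {"offset":[0,0,0],"delta_rot":[0,0,-0.03],"grip":0.5},
    {"offset":[0,0,0],"delta_rot":[0,0,-0.03],"grip":-1},
    {"offset":[0,0,0],"delta_rot":[0,0,-0.03],"grip":-1},
    {"offset":[0,0,0],"delta_rot":[0,0,-0.03],"grip":-1},
    {"offset":[0,0,0],"delta_rot":[0,0,-0.03],"grip":-1},
    {"offset":[0,0,0],"delta_rot":[0,0,-0.03],"grip":-1},
    {"offset":[0,0,0],"delta_rot":[0,0,-0.03],"grip":-1}
  ],
  "newtons": 40
}}

```text
time: 22.6
tool_pos: [0.4908, -0.1211, 0.2534]
ee_rot: [[0.618, 0.786, 0.0], [0.786, -0.618, -0.0], [0.0, 0.0, -1.0]]
force: [-0.8, 0.8, 3.6]
width: 0.0275
gripper_force: 41.5
```

Emit:
{"method": "arm_command", "body": {
  "rows": [
    {"offset":[0,0,0.0012],"delta_rot":[0,0,0.022],"grip":-1},
    {"offset":[0,0,0.0024],"delta_rot":[0,0,0.044],"grip":-1},
    {"offset":[0,0,0.0035],"delta_rot":[0,0,0.066],"grip":-1},
    {"offset":[0,0,0.0047],"delta_rot":[0,0,0.088],"grip":-1},
    {"offset":[0,0,0.0058],"delta_rot":[0,0,0.11],"grip":-1},
    {"offset":[0,0,0.007],"delta_rot":[0,0,0.132],"grip":-1},
    {"offset":[0,0,0.0082],"delta_rot":[0,0,0.154],"grip":-1},
    {"offset":[0,0,0.0094],"delta_rot":[0,0,0.176],"grip":-1},
    {"offset":[0,0,0.0105],"delta_rot":[0,0,0.198],"grip":-1},
    {"offset":[0,0,0.0117],"delta_rot":[0,0,0.22],"grip":-1}
  ]
}}

```text
time: 23.6
tool_pos: [0.4907, -0.1211, 0.2517]
ee_rot: [[0.885, -0.465, -0.0], [-0.465, -0.885, -0.0], [-0.0, 0.0, -1.0]]
force: [-1.2, -0.8, 4.9]
width: 0.0273
gripper_force: 41.8
```

Emit:
{"method": "arm_command", "body": {
  "rows": [
    {"offset":[0,0,0.0012],"delta_rot":[0,0,0.022],"grip":-1},
    {"offset":[0,0,0.0024],"delta_rot":[0,0,0.044],"grip":-1},
    {"offset":[0,0,0.0035],"delta_rot":[0,0,0.066],"grip":-1},
    {"offset":[0,0,0.0047],"delta_rot":[0,0,0.088],"grip":-1},
    {"offset":[0,0,0.006],"delta_rot":[0,0,0.115],"grip":-1},
    {"offset":[0,0,0.006],"delta_rot":[0,0,0.115],"grip":-1},
    {"offset":[0,0,0.006],"delta_rot":[0,0,0.115],"grip":-1},
    {"offset":[0,0,0.006],"delta_rot":[0,0,0.115],"grip":-1}
  ]
}}

```text
time: 24.4
tool_pos: [0.4908, -0.1211, 0.2507]
ee_rot: [[0.365, -0.931, 0.0], [-0.931, -0.365, -0.0], [0.0, -0.0, -1.0]]
force: [1.0, -0.6, 3.3]
width: 0.0273
gripper_force: 41.5
```

```bash
python3 - <<'E'
from h import *
s=state(); p=imaging.read_camera("wrist"); print(s["time"],s["tool_pos"],s["force"],s["joint_positions"].round(3),np.abs(s["qd"]).max(),s["gripper_force"]); go(s["tool_pos"],0,s)
u,v=proj(p,[.4907,-.121,.108],s)[0]; save(p,"n.png",[int(u)-60,int(v)-60,int(u)+60,int(v)+60],5)
E
```

```text
24.4 [ 0.49082539 -0.12109497  0.25074725] [ 0.99981624 -0.60923404  3.3019894 ] [-0.36   0.547  1.8   -0.     0.794  2.408] 0.010737180343210502 41.540592312812805
offset [0. 0. 0.] yaw now -158.59 turn z frac -0.4405 tilt [ 0.0002 -0.0001]
```

View pics/n.png

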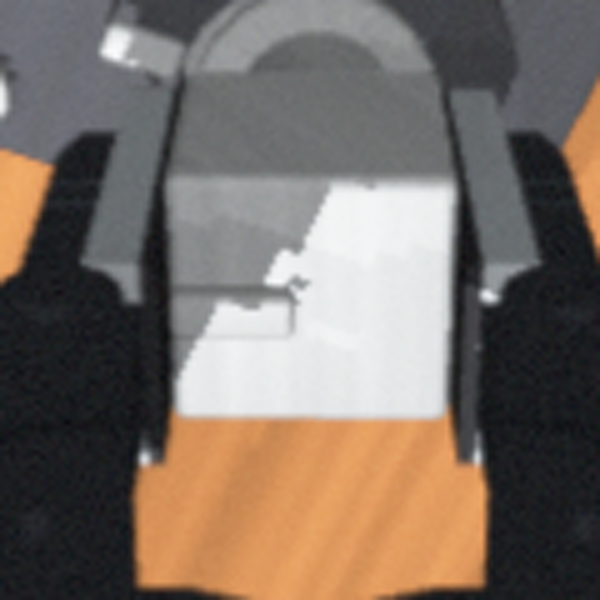

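The rib points along tool −y, yaw about +21°, which is one full turn after the drop and 8.1 mm lower. The bolt is upright, the grip is 41 N and the push on the boss is light, so I hand in.

```bash
python3 -c "
from h import *
print(env.finish_job())"
```

```text
the job is handed in; nothing more can be done
None
```

The bolt is started in the boss and upright: it was turned back until it dropped off the thread's start, then one full turn forward with one regrip on the way. I handed the job in at about 24 s, still gripping the head at about 41 N; the hand-in gave no verdict.

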